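# Pack the rental kit tray

### The arm

A 6-joint arm with a two-finger parallel gripper is mounted at the origin on the work surface. World frame = base frame: x ahead of the robot, y to its left, z up, the work surface at z = 0. Lengths are in m, angles in rad, forces in N, time in s.
With the tool pointing down it reaches from about 0.425 to 0.95 m from the base axis. Payload 3.5 kg.
Tool frame: the origin (TCP) lies at the very end of the fingers, on their centre line; the grasp point (between the pads) lies 19 mm behind it (ctrl.grip_point_offset is the distance from the TCP to the grasp point, in m); z points along the fingers, y is the line along which they close (so a half turn about z gives the same grasp; the last joint's range is limited). The gripper opens to 85 mm and grips with 20 to 120 N. Pads are 22 mm wide; open, the fingers measure 114 mm over their backs; the gripper's body (76 mm by 85 mm) begins 54 mm behind the grasp point. The pads swing forward as they close: fully open they stand 13 mm farther back than shut.
Start: joints at [-1.261, 0.286, 1.577, -0, 1.279, -0.15], TCP at [0.3, -0.605, 0.231] pointing down, gripper open.
Joint ranges: [-2.77, 2.77], [-0.9, 2.22], [0.21, 2.48], [-1.53, 4.67], [0.24, 2.81], [-2.84, 2.84]. Speed limits (rad/s): [2.79, 2.79, 3.14, 3.14, 3.14, 3.14].

### API

Orientations are given as a unit quaternion [x, y, z, w].
In Python, from plant import telemetry, vision, ctrl gives the robot as it stands.
- The arm moves only by the tool arm_command, never from a script. Its argument "series" is one flat list of numbers, 7 for each row, row after row: the shift along the tool's x, y, z in cm, then the turn, a rotation vector about the tool's x, y, z in degrees, then the closure, from 0 (fully open) to 1 (shut). A call has 1 to 10 rows; each row is the pose to reach, as a shift and turn from the pose commanded when the call began, along the tool's axes at that moment; what a row does not reach only later rows make up. A row lasts 1/12 s, in which the tool goes at most 41.7 mm and 7.16 degrees, less where a joint would pass 70% of its speed; a pose out of reach is approached as far as the arm can. A call with a gripper value outside its range is refused whole. The fingers move at their own pace and stop on an object; "force" is the grip in N (left out, the last holds). Time passes only in rows, so rows that repeat a pose let the fingers close. It gives the time, the measured TCP pose, the force, the opening and the grip force at its end, in the units of the state.
- telemetry.get_state(): the state, without advancing time (a new reading comes with each control period).
- vision.read_camera(name): name is "scene" or "side" or "wrist"; returns a dict with "color" (400x640x3 uint8, blue, green, red), "K" (3x3 intrinsics, pixels), "rvec" (rotation vector, rad) and "tvec" (3), from world to camera coordinates, as OpenCV has them; the wrist camera has in their place "T_tool_cam" (4x4, takes a point from camera to tool coordinates, whose origin is the TCP and whose axes are the flange's). Camera axes: x right, y down, z forward; pixel columns grow to the right and rows downward; lengths in m; the calibration is good to about 2 mm. A picture is of the moment at which its call begins: read the wrist's pose just before it. There is no depth.
- ctrl.sign_off(): hands the job in; it is judged then, once.
The state is a dict: "time": time; "qpos": joint angles; "dq": joint speeds; "joint_efforts": joint torques, N m; "eef_pos": TCP position; "tcp_rot": TCP orientation; "contact_force": force on the tool from outside, world axes, zero at the start; "wrist_torque": the same for the moment, N m; "opening": opening from 0.0 (shut) to 1.0 (fully open); "finger_force": force on a finger pad.
Only numpy, scipy, OpenCV 4.12 (cv2) and the standard library are available. Lean on these libraries where they do the work, as an engineer would, in place of code of your own. Each camera call takes 0.05 s, during which the arm holds its last target. There are 200 camera calls.

### The job

Pack the rental kit into the fitted tray: one oval carabiner over each of the two dowels, lying flat on the wood; the steel swivel flat in the middle of the round cup; and the two-slot belay device standing upright, as it does now, on the floor of the rectangular bay. Leave the pear-shaped carabiner and the one-slot belay device where they lie, and let go of everything.

Things in the scene. Friction and masses are not known exactly. Their poses are not given: they have to be found in the camera images.
- oval_a: Green oval screw-gate carabiner: a closed loop with equal round ends and two straight parallel sides, 104 mm long (its x axis), 58 mm wide (y), of 11 mm bar; opening inside 82 x 36 mm. Loose, lying on a 2 mm grey mat. Origin at the centre of its underside, z up as it lies. About 80 g; can be gripped across its 58 mm width at the middle, with 25 mm free beside it.
- oval_b: A second green oval carabiner, the same as oval_a in every way. Loose, lying on a 2 mm grey mat. Origin at the centre of its underside, z up as it lies.
- pear: Look-alike, stays where it is: green pear-shaped carabiner, 110 mm long (x), 76 mm wide at its broad +x end and narrowing to 34 mm at its -x end, of 11 mm bar. Loose, lying on a 2 mm grey mat. Origin at the centre of its underside, z up as it lies.
- swivel: Steel swivel: a thick barrel, 26 mm long, wide and high, with a round flat eye at each end; 70 mm long overall (x), 26 mm wide (y), 26 mm high. Loose, lying on a 2 mm grey mat. Origin at the centre of its underside, z up as it lies. About 140 g; grip the barrel across y (the eyes are 26 mm wide too, 7 mm thick at mid-height).
- double: Bronze-coloured belay device with TWO open slots: an upright rectangular tube 60 mm long (x), 34 mm wide (y), 30 mm high, with a low wire loop standing 16 mm out at its +x end; 76 mm overall. Loose, lying on a 2 mm grey mat. Origin at the centre of its underside, z up as it lies. Origin at mid-length of the 76 mm; the tube runs from x = -38 to +22 mm. About 60 g; grip across y.
- single: Look-alike, stays where it is: bronze-coloured belay device with only ONE slot, tube 34 x 34 mm and 30 mm high with the same wire loop at +x; 50 mm overall. Loose, lying on a 2 mm grey mat. Origin at the centre of its underside, z up as it lies. Origin at the middle of the 50 mm.
- post_a: Insert with an upright round wooden dowel at its centre, 12 mm diameter, standing 30 mm above the top face (top 42 mm above the origin). A fixed square plywood insert, 122 mm wide, 12 mm thick, one of four set 2 x 2 (125 mm pitch) in a tray whose rim is level with their tops. Origin: centre of its underside, 4 mm over the table; x, y along its sides; top face 12 mm above the origin.
- post_b: Insert with an upright dowel, the same as post_a. A fixed square plywood insert, 122 mm wide, 12 mm thick, one of four set 2 x 2 (125 mm pitch) in a tray whose rim is level with their tops. Origin: centre of its underside, 4 mm over the table; x, y along its sides; top face 12 mm above the origin.
- cup: Insert with a round shallow cup: at its centre a ring wall, 88 mm inside, 96 mm outside diameter, 12 mm high above the top face; cork floor. A fixed square plywood insert, 122 mm wide, 12 mm thick, one of four set 2 x 2 (125 mm pitch) in a tray whose rim is level with their tops. Origin: centre of its underside, 4 mm over the table; x, y along its sides; top face 12 mm above the origin.
- bay: Insert with a rectangular shallow bay at its centre: inside 96 mm along x, 60 mm along y, walls 4 mm thick, 12 mm high above the top face; cork floor. A fixed square plywood insert, 122 mm wide, 12 mm thick, one of four set 2 x 2 (125 mm pitch) in a tray whose rim is level with their tops. Origin: centre of its underside, 4 mm over the table; x, y along its sides; top face 12 mm above the origin.
Things that resemble listed ones, but are neither listed nor needed, are in the scene too. What is shaped like the double but pink is not meant. Leave any blue look-alike of the oval_b alone.

How it is judged:
By the outcome, as a careful person would: the job done as asked, in the order asked, and still so for the second after the job is handed in, with the robot touching nothing.
It also fails if it takes over 144 s, if anything falls off the work surface, if the arm or the gripper's body presses on something with over 40 N, if the wrist force passes 120 N, or if a joint passes its speed limit or range.

## Working session

There is one attempt and no reset: what is moved stays moved. The work goes in short steps, Python scripts to look and compute and a tool call to move; the robot and the scene stay as the last step left them, time stands still between calls to the robot, and variables do not carry over. Pictures are saved under pics/ and viewed, at most 14 in all, crops included, and the job is handed in when it is done.

Besides the shell and the picture viewer there is one more tool, called after "Request:" as name(argument=value, ...) on one line, values as JSON. arm_command: Moves the arm, as the interface text tells. Its arguments: {"type":"object","properties":{"series":{"type":"array","items":{"type":"number"}},"force":{"type":"number"}},"required":["series"]}

```bash
mkdir -p pics; ls; python3 - <<'E'
from plant import telemetry, vision, ctrl
import cv2, numpy as np
s=telemetry.get_state(); print(s, ctrl.grip_point_offset)
for n in ["scene","side","wrist"]:
    c=vision.read_camera(n); cv2.imwrite(f"pics/{n}0.png",c["color"]); 
    print(n,c["K"].tolist(),[c[k].tolist() if hasattr(c[k],'tolist') else c[k] for k in c if k in("rvec","tvec","T_tool_cam")])
E
```

```text
pics
{'time': 0.0, 'qpos': array([-1.26100379e+00,  2.87186658e-01,  1.57817359e+00,  1.31062156e-05,
        1.27858287e+00, -1.50013634e-01]), 'dq': array([ 0.0009318 ,  0.00182769,  0.00062537, -0.00011511,  0.00069466,
        0.00019134]), 'joint_efforts': array([ 3.20019371e-04, -4.05972433e+01, -2.92626107e+01, -9.97348047e-05,
        5.79729007e-03, -4.97441874e-06]), 'eef_pos': array([ 0.29936813, -0.60425603,  0.22993502]), 'tcp_rot': array([ 9.73688245e-01,  2.27881155e-01, -8.75356456e-05, -1.17198338e-03]), 'contact_force': array([-0.1275053 , -0.79694628, -0.17400194]), 'wrist_torque': array([0.05952792, 0.00284626, 0.03593352]), 'finger_force': 0.0, 'opening': 1.0001855247679732} 0.0187
scene [[478.82895461037384, 0.0, 319.0354357561624], [0.0, 478.82895461037384, 205.23171256916754], [0.0, 0.0, 1.0]] [[2.238845815562166, 0.7759849431911937, -0.32295244237039383], [-0.3374473780242265, -0.14709286149558415, 1.3147252492302295]]
side [[417.9275439184837, 0.0, 315.5886593643521], [0.0, 417.9275439184837, 199.7507157594438], [0.0, 0.0, 1.0]] [[0.9838912282458192, -2.413253388503885, 1.1304008824713665], [0.31336835607459146, 0.20415104935281692, 0.7668091079318626]]
wrist [[286.583830131532, 0.0, 318.2669185398344], [0.0, 286.583830131532, 195.74447391395591], [0.0, 0.0, 1.0]] [[[-0.0005692614758763218, -0.9586837739653555, -0.2844733686602559, 0.07218801548426167], [0.9999998163599343, -0.000604883205239571, 3.736849857143203e-05, -0.00017566114347133954], [-0.00020789773627840884, -0.2844732951471014, 0.9586839422493111, -0.14361886960945552], [0.0, 0.0, 0.0, 1.0]]]
```

View pics/scene0.png

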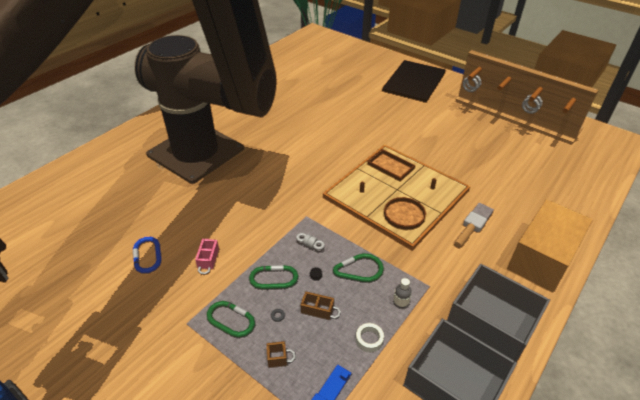

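View pics/side0.png

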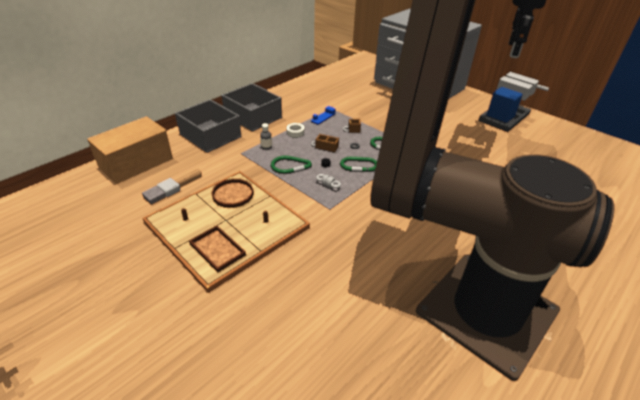

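The scene view shows the ovals at (273,277) and (231,318), the pear at (358,267), the swivel at (310,241), the double at (320,305) and the single at (279,353). In the tray, the posts are at (362,187) and (433,183), the bay at (391,164) and the cup at (405,212). The side view shows the same layout.

```bash
cat > h.py <<'E'
from plant import telemetry, vision, ctrl
import cv2, numpy as np
from scipy.spatial.transform import Rotation as R
def cam(n, save=None):
    s=telemetry.get_state(); c=vision.read_camera(n); K=c["K"]
    if n=="wrist":
        T=np.eye(4); T[:3,:3]=R.from_quat(s["tcp_rot"]).as_matrix(); T[:3,3]=s["eef_pos"]; M=T@c["T_tool_cam"]
        Rw,o=M[:3,:3],M[:3,3]
    else:
        A=cv2.Rodrigues(np.array(c["rvec"]))[0]; Rw=A.T; o=-A.T@np.array(c["tvec"]).ravel()
    if save: cv2.imwrite(f"pics/{save}.png",c["color"])
    return dict(im=c["color"],K=K,R=Rw,o=o)
def ray(c,uv,z):
    uv=np.atleast_2d(np.asarray(uv,float)); d=np.c_[uv,np.ones(len(uv))]@np.linalg.inv(c["K"]).T@c["R"].T
    return (c["o"]+d*((z-c["o"][2])/d[:,2])[:,None])[:,:2]
def proj(c,p):
    q=(np.atleast_2d(p)-c["o"])@c["R"]@c["K"].T; return q[:,:2]/q[:,2:]
def blobs(c,lo,hi,z,amin=60,close=3,outer=True):
    hsv=cv2.cvtColor(c["im"],cv2.COLOR_BGR2HSV); m=cv2.inRange(hsv,np.array(lo),np.array(hi))
    m=cv2.morphologyEx(m,cv2.MORPH_CLOSE,np.ones((close,close),np.uint8))
    out=[]
    for k in cv2.findContours(m,cv2.RETR_EXTERNAL,cv2.CHAIN_APPROX_NONE)[0]:
        if cv2.contourArea(k)<amin: continue
        P=ray(c,k[:,0,:],z); r=cv2.minAreaRect((P*1000).astype(np.float32))
        b=cv2.boxPoints(r); e=b[1]-b[0]; f=b[2]-b[1]; e=e if np.hypot(*e)>np.hypot(*f) else f
        out.append((k[:,0,:].mean(0).round(),np.round(r[0],1),np.round(sorted(r[1]),1),round(np.degrees(np.arctan2(e[1],e[0]))%180,1)))
    return out
E
python3 - <<'E'
from h import *
c=cam("scene")
print("green");[print(*b) for b in blobs(c,(45,80,20),(85,255,255),.008,100,9)]
print("brown");[print(*b) for b in blobs(c,(3,120,15),(18,255,110),.02,60,5)]
for n,uv,z in [("postA base",(362,192),.016),("postB",(433,188),.016),("cup",(405,212),.02),("bay",(391,164),.02),("swivel",(310,242),.015),("double",(318,305),.03)]: print(n,ray(c,uv,z))
E
```

```text
green
[229. 319.] [ 457.4 -315.7] [ 57.2 102.3] 8.0
[273. 278.] [ 456.3 -190.1] [ 57.  100.4] 38.3
[361. 269.] [581.1 -59.2] [ 72.5 106.6] 38.3
[303.  10.] [-363.  883.] [ 47.1 239.9] 129.3
brown
[ 69. 381.] [ 337.3 -577.8] [ 9.6 89.3] 91.0
[276. 362.] [ 593.2 -331.2] [17.4 30.3] 41.1
[ 64. 369.] [ 305.6 -571.8] [27.2 79.9] 92.1
[275. 348.] [ 575.2 -313.9] [17.8 25. ] 47.3
[124. 326.] [ 323.2 -449.9] [28.9 97.7] 91.2
[317. 306.] [ 577.2 -194.9] [44.7 60.6] 22.1
[536. 267.] [876.6 165.7] [ 85.3 105.2] 179.7
[404. 213.] [578.6 131.5] [ 92.  103.5] 112.8
[376. 225.] [528.6  55.4] [ 61.5 261.9] 9.9
[390. 165.] [458.7 261.8] [ 74.8 109.2] 177.0
[207. 163.] [58.5 -5. ] [208.9 273.9] 0.2
[631.  96.] [ 863.4 1009.7] [ 53.  106.4] 102.6
[206. 103.] [-116.4  152.5] [ 88.2 249.2] 153.2
[246.  75.] [-152.9  355.7] [190.2 479. ] 138.5
[610.   5.] [ 620.8 1732.1] [ 93.3 234.3] 179.9
[483.  65.] [333.  989.4] [827.6 961.1] 9.4
[347.   4.] [-241.6 1039.8] [ 83.2 141. ] 38.5
[97. 42.] [-680.5  237.9] [517.6 808.5] 130.5
postA base [[0.45884494 0.13310428]]
postB [[0.58874724 0.25435257]]
cup [[0.57924925 0.13497911]]
bay [[0.45949528 0.2647924 ]]
swivel [[ 0.46033286 -0.07196036]]
double [[ 0.58233162 -0.19801971]]
```

```bash
cat >> h.py <<'E'
def go(x,y,z,yaw):
    s=telemetry.get_state(); A=R.from_quat(s["tcp_rot"]).as_matrix()
    y0=np.degrees(np.arctan2(A[1,0],A[0,0])); d=A.T@(np.array([x,y,z])-s["eef_pos"])
    print("shift cm",(d*100).round(2),"turn z",round((y0-yaw+180)%360-180,1),"yaw now",round(y0,1),"tcp",s["eef_pos"].round(4),"t",round(s["time"],2))
E
python3 -c "
from h import *
go(.46,-.22,.25,38)"
```

```text
shift cm [ 31.45 -27.33  -1.91] turn z -11.7 yaw now 26.3 tcp [ 0.2994 -0.6045  0.2304] t 0.2
```

Request:
arm_command(series=[31.4, -27.3, -1.9, 0, 0, -11.7, 0, 31.4, -27.3, -1.9, 0, 0, -11.7, 0, 31.4, -27.3, -1.9, 0, 0, -11.7, 0, 31.4, -27.3, -1.9, 0, 0, -11.7, 0, 31.4, -27.3, -1.9, 0, 0, -11.7, 0, 31.4, -27.3, -1.9, 0, 0, -11.7, 0, 31.4, -27.3, -1.9, 0, 0, -11.7, 0, 31.4, -27.3, -1.9, 0, 0, -11.7, 0, 31.4, -27.3, -1.9, 0, 0, -11.7, 0, 31.4, -27.3, -1.9, 0, 0, -11.7, 0])

```text
time: 1.03
eef_pos: [0.46, -0.2189, 0.2505]
tcp_rot: [0.945, 0.326, 0.0, 0.0]
contact_force: [0.3, -0.3, -0.1]
opening: 0.999
finger_force: 0.0
```

Request:
arm_command(series=[0, 0, 0, 0, 0, 0, 0, 0, 0, 0, 0, 0, 0, 0, 0, 0, 0, 0, 0, 0, 0])

```text
time: 1.28
eef_pos: [0.4597, -0.2209, 0.2503]
tcp_rot: [0.945, 0.326, -0.0, 0.0]
contact_force: [0.3, -0.6, -0.2]
opening: 1.001
finger_force: 0.0
```

```bash
python3 - <<'E'
from h import *
c=cam("wrist","w1"); go(.46,-.22,.25,38)
for z in (.0075,): [print(*b) for b in blobs(c,(45,80,20),(85,255,255),z,100,9)]
E
```

```text
shift cm [ 0.14 -0.1   0.02] turn z 0.0 yaw now 38.0 tcp [ 0.4595 -0.2216  0.2502] t 1.33
[371. 207.] [ 458.1 -314.9] [ 56.5 101.5] 8.2
[300. 152.] [ 456.4 -188.1] [ 55.3 100.9] 39.7
[287.  28.] [570.9 -89.2] [30.3 60.1] 173.8
```

View pics/w1.png

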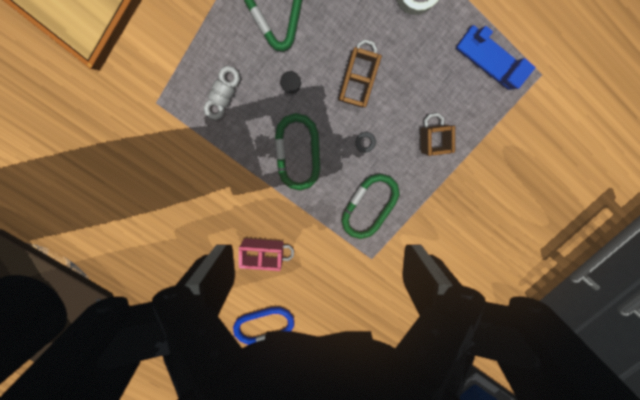

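The wrist view shows the ovals at (298,151) and (371,207), which agrees with the scene camera. I'll grip the first one.

```bash
python3 -c "
from h import *
go(.4565,-.189,.0,39)"
```

```text
shift cm [ 1.78 -2.75 25.02] turn z -1.0 yaw now 38.0 tcp [ 0.4595 -0.2216  0.2502] t 1.33
```

Request:
arm_command(series=[1.8, -2.8, 4, 0, 0, -1, 0.12, 1.8, -2.8, 8, 0, 0, -1, 0.12, 1.8, -2.8, 12, 0, 0, -1, 0.12, 1.8, -2.8, 16, 0, 0, -1, 0.12, 1.8, -2.8, 19, 0, 0, -1, 0.12, 1.8, -2.8, 21.5, 0, 0, -1, 0.12, 1.8, -2.8, 23, 0, 0, -1, 0.12, 1.8, -2.8, 24.2, 0, 0, -1, 0.12, 1.8, -2.8, 24.8, 0, 0, -1, 0.12, 1.8, -2.8, 24.8, 0, 0, -1, 0.12])

```text
time: 2.17
eef_pos: [0.4553, -0.1884, 0.0007]
tcp_rot: [0.943, 0.333, -0.001, -0.001]
contact_force: [-0.4, 0.2, 0.2]
opening: 0.884
finger_force: 0.0
```

```bash
python3 - <<'E'
from h import *
go(.4565,-.189,.0,39); c=cam("wrist","w2"); print(telemetry.get_state()["contact_force"],telemetry.get_state()["opening"])
E
```

```text
shift cm [0.06 0.12 0.07] turn z -0.1 yaw now 38.9 tcp [ 0.4553 -0.1884  0.0007] t 2.17
[ 1.23597738  0.71028211 -0.9034659 ] 0.8800372767522442
```

View pics/w2.png

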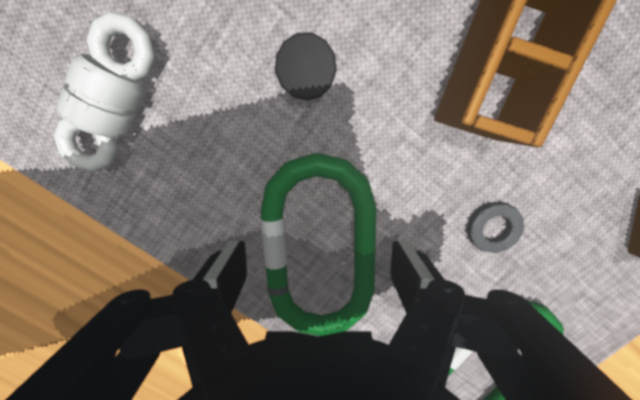

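The oval sits centred between the pads, at about (318,243). I'll close on it and lift.

Request:
arm_command(series=[0, 0, 0, 0, 0, 0, 0.5, 0, 0, 0, 0, 0, 0, 0.5, 0, 0, 0, 0, 0, 0, 0.5, 0, 0, 0, 0, 0, 0, 0.5, 0, 0, 0, 0, 0, 0, 0.5, 0, 0, 0, 0, 0, 0, 0.5], force=40)

```text
time: 2.72
eef_pos: [0.4579, -0.1888, 0.0038]
tcp_rot: [0.942, 0.334, 0.001, 0.001]
contact_force: [-0.6, -1.9, 6.2]
opening: 0.656
finger_force: 43.2
```

Request:
arm_command(series=[0, 0, -1, 0, 0, 0, 0.5, 0, 0, -2.5, 0, 0, 0, 0.5, 0, 0, -5, 0, 0, 0, 0.5, 0, 0, -8, 0, 0, 0, 0.5, 0, 0, -11, 0, 0, 0, 0.5, 0, 0, -13, 0, 0, 0, 0.5, 0, 0, -14, 0, 0, 0, 0.5, 0, 0, -14, 0, 0, 0, 0.5])

```text
time: 3.38
eef_pos: [0.4579, -0.1883, 0.145]
tcp_rot: [0.942, 0.334, 0.002, 0.002]
contact_force: [0.2, -0.5, -0.8]
opening: 0.662
finger_force: 42.8
```

```bash
python3 - <<'E'
from h import *
c=cam("wrist","w3"); go(.46,.135,.19,39)
# tray from wrist? ; oval in hand outline in image
hsv=cv2.cvtColor(c["im"],cv2.COLOR_BGR2HSV); m=cv2.inRange(hsv,(45,80,15),(85,255,255)); m[:130]=0
n,l,st,ce=cv2.connectedComponentsWithStats(m); print(st[1:][st[1:,4]>100],ce[1:][st[1:,4]>100])
E
```

```text
shift cm [ 20.57 -24.85  -4.73] turn z 0.1 yaw now 39.1 tcp [ 0.4569 -0.1876  0.1429] t 3.43
[[ 262  156  114  177 6402]
 [ 399  215   49   61  928]
 [ 266  267   19   20  300]] [[326.96391753 237.42283661]
 [428.07112069 238.52586207]
 [275.83333333 276.87333333]]
```

View pics/w3.png

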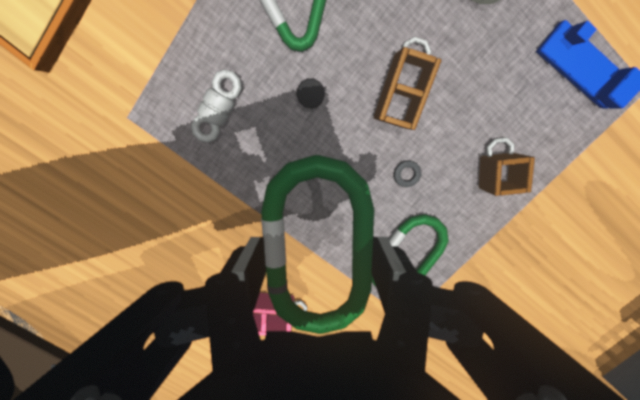

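The oval is held level in the view, and its outline spans rows 156–333. I'll carry it above the tray.

Request:
arm_command(series=[20.5, -24.8, -4.7, 0, 0, 0, 0.5, 20.5, -24.8, -4.7, 0, 0, 0, 0.5, 20.5, -24.8, -4.7, 0, 0, 0, 0.5, 20.5, -24.8, -4.7, 0, 0, 0, 0.5, 20.5, -24.8, -4.7, 0, 0, 0, 0.5, 20.5, -24.8, -4.7, 0, 0, 0, 0.5, 20.5, -24.8, -4.7, 0, 0, 0, 0.5, 20.5, -24.8, -4.7, 0, 0, 0, 0.5, 20.5, -24.8, -4.7, 0, 0, 0, 0.5, 20.5, -24.8, -4.7, 0, 0, 0, 0.5])

```text
time: 4.27
eef_pos: [0.4581, 0.1355, 0.1871]
tcp_rot: [0.942, 0.336, -0.002, -0.0]
contact_force: [-0.7, -0.2, -0.8]
opening: 0.661
finger_force: 42.9
```

Request:
arm_command(series=[0, 0, 0, 0, 0, 0, 0.5, 0, 0, 0, 0, 0, 0, 0.5, 0, 0, 0, 0, 0, 0, 0.5])

```text
time: 4.52
eef_pos: [0.4593, 0.1328, 0.1882]
tcp_rot: [0.943, 0.333, -0.001, -0.0]
contact_force: [0.4, 0.9, -0.5]
opening: 0.661
finger_force: 42.9
```

```bash
python3 - <<'E'
from h import *
c=cam("wrist","w4"); s=telemetry.get_state(); go(.46,.135,.19,39)
print("held",*blobs(c,(45,80,15),(85,255,255),s["eef_pos"][2]+.004,2000,15))
print("rust",*blobs(c,(3,120,15),(18,255,110),.028,300,5),sep="\n")
E
```

```text
shift cm [ 0.17 -0.14 -0.14] turn z -0.1 yaw now 38.9 tcp [0.4595 0.1328 0.1886] t 4.57
held (array([322., 245.]), array([458.4, 132.9]), array([ 57.3, 103.6]), np.float32(40.5))
rust
(array([185., 370.]), array([135.9,  99.7]), array([ 45.7, 138.9]), np.float32(2.8))
(array([592., 271.]), array([ 577. , -193.9]), array([33.8, 60.2]), np.float32(22.7))
(array([304., 210.]), array([418.5, 126. ]), array([33.3, 83.2]), np.float32(5.3))
(array([158., 282.]), array([178.9, 212.3]), array([ 79.2, 480.3]), np.float32(170.9))
(array([417.,  81.]), array([592.4, 121.9]), array([61.8, 91.6]), np.float32(52.8))
(array([216., 103.]), array([461.4, 260. ]), array([ 69.5, 102.1]), np.float32(177.2))
```

View pics/w4.png

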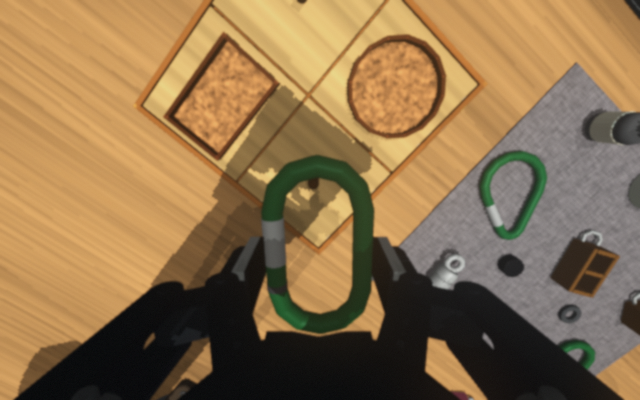

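The near dowel shows inside the loop at about (313,183). The bay is at (220,97) and the cup at (396,86). I'll measure all of them.

```bash
python3 - <<'E'
from h import *
c=cam("wrist"); s=telemetry.get_state()
im=c["im"]; g=cv2.cvtColor(im,cv2.COLOR_BGR2GRAY)
m=(g<45).astype(np.uint8); m[:, :285]=0; m[:,340:]=0; m[:172]=0; m[200:]=0
n,l,st,ce=cv2.connectedComponentsWithStats(m); print(st[1:],ce[1:])
for i in range(1,n):
    if st[i,4]>15: print("dowel mid", ray(c,ce[i],.046),ray(c,ce[i],.031))
# cup: cork floor
sc=cam("scene")
print("scene post a top/base",ray(sc,(362,182),.046),ray(sc,(362,192),.016),"b",ray(sc,(433,179),.046),ray(sc,(433,188),.016))
cv2.imwrite("pics/c5.png",cv2.resize(np.hstack([im[0:200,130:500]]),None,fx=2,fy=2,interpolation=cv2.INTER_CUBIC))
cv2.imwrite("pics/c6.png",cv2.resize(sc["im"][140:250,315:475],None,fx=5,fy=5,interpolation=cv2.INTER_CUBIC))
E
```

```text
[[308 176  10  12  91]] [[313.01098901 181.51648352]]
dowel mid [[0.45780197 0.13872235]] [[0.45476086 0.13664282]]
scene post a top/base [[0.45549822 0.13453076]] [[0.45884494 0.13310428]] b [[0.58495662 0.25086214]] [[0.58874724 0.25435257]]
```

View pics/c5.png

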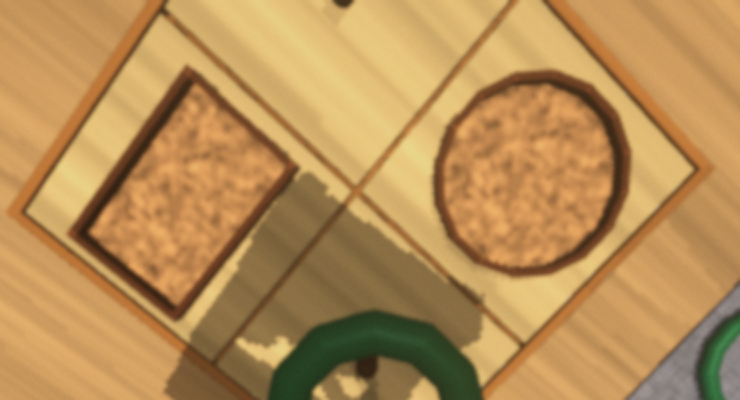

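View pics/c6.png

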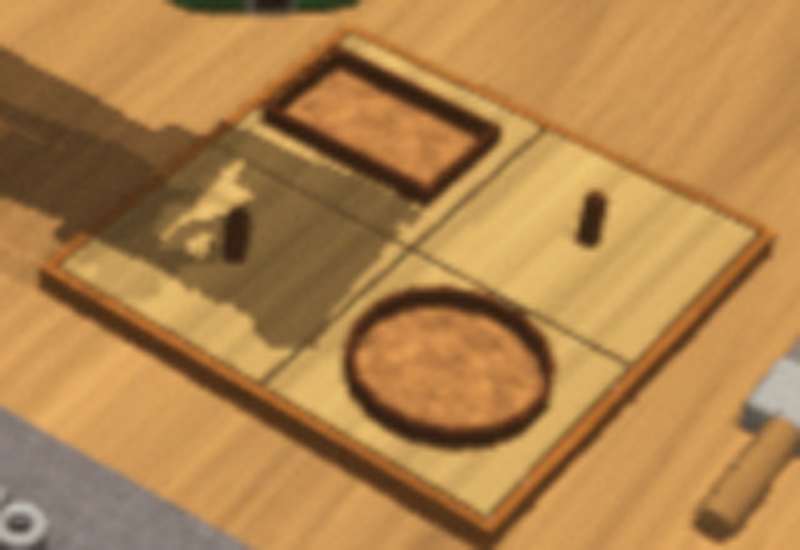

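Both crops show the seam crossing clearly: (307,94) in the wrist view and (397,189) in the scene view. In the scene, dowel A's base is at (362,191.5) and dowel B's base at (433,188).

```bash
python3 - <<'E'
from h import *
w=cam("wrist"); sc=cam("scene")
W=lambda x,y:(x/2+130,y/2); S=lambda x,y:(x/5+315,y/5+140)
for n,c,F,pts in [("w",w,W,dict(ctr=(354,188),s1=(160,12),s2=(523,345),s3=(215,362),s4=(518,0),L=(22,213),Rt=(700,170))),
  ("s",sc,S,dict(ctr=(411,247),s1=(240,165),s2=(630,370),s3=(262,382),s4=(545,130),Rt=(488,515),L=(345,40),a0=(232,258),b0=(589,241),far=(760,233),near=(58,265)))]:
    for k,p in pts.items(): print(n,k,(ray(c,F(*p),.016)*1000).round(1))
print("tops",ray(sc,S(238,213),.045),ray(sc,S(597,196),.045), ray(w,W(342,2),.046))
E
```

```text
w ctr [[521.4 198.2]]
w s1 [[525.5 320.4]]
w s2 [[515.6  72.5]]
w s3 [[398.6 201.8]]
w s4 [[637.4 189.7]]
w L [[401.6 326.7]]
w Rt [[640.6  64.4]]
s ctr [[521.8 194.9]]
s s1 [[420.2 193.8]]
s s2 [[647.3 185.4]]
s s3 [[516.2  71.8]]
s s4 [[529.1 315.6]]
s Rt [[640.7  65.6]]
s L [[405.9 315.5]]
s a0 [[456.9 133.4]]
s b0 [[588.7 253.4]]
s far [[652.7 311.5]]
s near [[392.8  76.3]]
tops [[0.45728719 0.13459904]] [[0.58757416 0.25344253]] [[0.57738586 0.24753432]]
```

```bash
python3 -c "
from h import *
go(.4575,.1365,.0185,39)"
```

```text
shift cm [ 0.02 -0.39 17.08] turn z -0.0 yaw now 39.0 tcp [0.4598 0.1334 0.1893] t 4.77
```

Request:
arm_command(series=[0, -0.4, 1.5, 0, 0, 0, 0.5, 0, -0.4, 4, 0, 0, 0, 0.5, 0, -0.4, 7, 0, 0, 0, 0.5, 0, -0.4, 10, 0, 0, 0, 0.5, 0, -0.4, 12.5, 0, 0, 0, 0.5, 0, -0.4, 14.5, 0, 0, 0, 0.5, 0, -0.4, 16, 0, 0, 0, 0.5, 0, -0.4, 16.5, 0, 0, 0, 0.5, 0, -0.4, 16.9, 0, 0, 0, 0.5, 0, -0.4, 16.9, 0, 0, 0, 0.5])

```text
time: 5.6
eef_pos: [0.4573, 0.137, 0.0203]
tcp_rot: [0.943, 0.334, -0.0, -0.0]
contact_force: [-0.3, -1.3, -0.7]
opening: 0.665
finger_force: 42.9
```

```bash
python3 - <<'E'
from h import *
go(.4575,.1365,.0185,39); c=cam("wrist","w7"); s=telemetry.get_state(); print(s["contact_force"],s["opening"],s["finger_force"])
E
```

```text
shift cm [-0.02  0.05  0.18] turn z 0.0 yaw now 39.0 tcp [0.4573 0.137  0.0203] t 5.6
[0.44260869 0.17337779 0.23702202] 0.6579376451667481 42.88234122097492
```

View pics/w7.png

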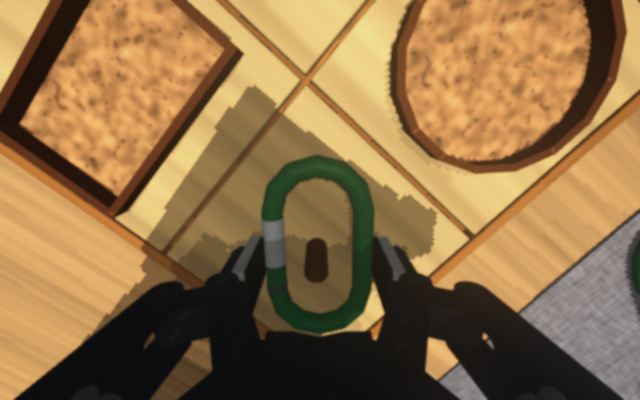

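The dowel stands centred inside the loop, at (316,260). I'll lower the last few millimetres and release.

Request:
arm_command(series=[0, 0, 0.1, 0, 0, 0, 0.5, 0, 0, 0.2, 0, 0, 0, 0.5, 0, 0, 0.2, 0, 0, 0, 0.5, 0, 0, 0.2, 0, 0, 0, 0.15, 0, 0, 0.2, 0, 0, 0, 0.15, 0, 0, 0.2, 0, 0, 0, 0.15, 0, 0, 0.2, 0, 0, 0, 0.15, 0, 0, 0.2, 0, 0, 0, 0.15])

```text
time: 6.32
eef_pos: [0.4573, 0.1371, 0.0185]
tcp_rot: [0.943, 0.334, 0.0, 0.0]
contact_force: [0.2, -0.5, 0.0]
opening: 0.848
finger_force: 0.0
```

Request:
arm_command(series=[0, 0, -1, 0, 0, 0, 0.15, 0, 0, -3, 0, 0, 0, 0.15, 0, 0, -6, 0, 0, 0, 0.15, 0, 0, -10, 0, 0, 0, 0.15, 0, 0, -14, 0, 0, 0, 0.15, 0, 0, -16, 0, 0, 0, 0.15, 0, 0, -16, 0, 0, 0, 0.15])

```text
time: 6.9
eef_pos: [0.461, 0.1375, 0.1858]
tcp_rot: [0.942, 0.334, 0.006, 0.002]
contact_force: [0.8, -0.2, -0.1]
opening: 0.85
finger_force: 0.0
```

```bash
python3 - <<'E'
from h import *
c=cam("wrist","w8"); print(blobs(c,(45,80,15),(85,255,255),.022,400,9)); go(.458,-.315,.18,8)
E
```

```text
[(array([514., 196.]), array([585.5, -51.7]), array([71.7, 99.9]), np.float32(69.2)), (array([318., 182.]), array([456.7, 137.2]), array([54.9, 99.9]), np.float32(40.2))]
shift cm [-28.6   35.05   0.21] turn z 31.1 yaw now 39.1 tcp [0.4593 0.1373 0.1824] t 6.95
```

The first oval is placed, at (456.7,137.2). Next is the second one.

Request:
arm_command(series=[-28.6, 35, 0, 0, 0, 31, 0.12, -28.6, 35, 0, 0, 0, 31, 0.12, -28.6, 35, 0, 0, 0, 31, 0.12, -28.6, 35, 0, 0, 0, 31, 0.12, -28.6, 35, 0, 0, 0, 31, 0.12, -28.6, 35, 0, 0, 0, 31, 0.12, -28.6, 35, 0, 0, 0, 31, 0.12, -28.6, 35, 0, 0, 0, 31, 0.12, -28.6, 35, 0, 0, 0, 31, 0.12, -28.6, 35, 0, 0, 0, 31, 0.12])

```text
time: 7.78
eef_pos: [0.4542, -0.2808, 0.1763]
tcp_rot: [0.998, 0.07, -0.001, -0.001]
contact_force: [0.7, 0.6, -0.2]
opening: 0.876
finger_force: 0.0
```

Request:
arm_command(series=[0, 0, 0, 0, 0, 0, 0.12, 0, 0, 0, 0, 0, 0, 0.12, 0, 0, 0, 0, 0, 0, 0.12, 0, 0, 0, 0, 0, 0, 0.12, 0, 0, 0, 0, 0, 0, 0.12])

```text
time: 8.2
eef_pos: [0.4555, -0.2779, 0.1777]
tcp_rot: [0.997, 0.071, -0.0, -0.001]
contact_force: [0.1, 0.3, 0.4]
opening: 0.881
finger_force: 0.0
```

```bash
python3 - <<'E'
from h import *
c=cam("wrist","w9"); print(blobs(c,(45,80,15),(85,255,255),.0075,400,9)); go(.458,-.315,.003,8)
E
```

```text
[(array([354., 179.]), array([ 458.1, -314.6]), array([ 56.3, 101.4]), np.float32(7.4)), (array([142.,  38.]), array([571.4, -87.6]), array([32.4, 62.1]), np.float32(176.2)), (array([76., 21.]), array([574.9, -24.4]), array([17.2, 46.2]), np.float32(38.5))]
shift cm [-0.29  3.71 17.49] turn z 0.2 yaw now 8.2 tcp [ 0.4557 -0.278   0.178 ] t 8.25
```

Request:
arm_command(series=[-0.3, 3.7, 3, 0, 0, 0, 0.12, -0.3, 3.7, 6, 0, 0, 0, 0.12, -0.3, 3.7, 9, 0, 0, 0, 0.12, -0.3, 3.7, 12, 0, 0, 0, 0.12, -0.3, 3.7, 14.5, 0, 0, 0, 0.12, -0.3, 3.7, 16, 0, 0, 0, 0.12, -0.3, 3.7, 17, 0, 0, 0, 0.12, -0.3, 3.7, 17.4, 0, 0, 0, 0.12, -0.3, 3.7, 17.4, 0, 0, 0, 0.12, -0.3, 3.7, 17.4, 0, 0, 0, 0.12])

```text
time: 9.08
eef_pos: [0.4587, -0.3169, 0.0055]
tcp_rot: [0.998, 0.07, 0.001, 0.001]
contact_force: [-1.1, 0.1, 1.0]
opening: 0.879
finger_force: 0.0
```

Request:
arm_command(series=[0, 0, 0, 0, 0, 0, 0.5, 0, 0, 0, 0, 0, 0, 0.5, 0, 0, 0, 0, 0, 0, 0.5, 0, 0, 0, 0, 0, 0, 0.5, 0, 0, 0, 0, 0, 0, 0.5, 0, 0, 0, 0, 0, 0, 0.5])

```text
time: 9.58
eef_pos: [0.459, -0.3175, 0.0065]
tcp_rot: [0.998, 0.07, 0.001, 0.001]
contact_force: [-0.5, 1.7, 6.5]
opening: 0.655
finger_force: 41.5
```

Request:
arm_command(series=[0, 0, -1, 0, 0, 0, 0.5, 0, 0, -2.5, 0, 0, 0, 0.5, 0, 0, -5, 0, 0, 0, 0.5, 0, 0, -8, 0, 0, 0, 0.5, 0, 0, -11, 0, 0, 0, 0.5, 0, 0, -14, 0, 0, 0, 0.5, 0, 0, -16, 0, 0, 0, 0.5, 0, 0, -16, 0, 0, 0, 0.5])

```text
time: 10.25
eef_pos: [0.4603, -0.319, 0.1712]
tcp_rot: [0.998, 0.07, 0.004, 0.005]
contact_force: [1.0, -0.8, 0.7]
opening: 0.653
finger_force: 42.7
```

```bash
python3 - <<'E'
from h import *
c=cam("wrist","w10"); s=telemetry.get_state(); print(blobs(c,(45,80,15),(85,255,255),s["eef_pos"][2]+.004,2000,15)); go(.588,.254,.19,8)
E
```

```text
[(array([322., 242.]), array([ 459.6, -319. ]), array([ 57.5, 104.3]), np.float32(7.6))]
shift cm [ 20.77 -54.82  -2.43] turn z 0.0 yaw now 8.0 tcp [ 0.4592 -0.318   0.1681] t 10.3
```

Request:
arm_command(series=[12, -32, -2.4, 0, 0, 0, 0.5, 12, -32, -2.4, 0, 0, 0, 0.5, 12, -32, -2.4, 0, 0, 0, 0.5, 12, -32, -2.4, 0, 0, 0, 0.5, 12, -32, -2.4, 0, 0, 0, 0.5, 12, -32, -2.4, 0, 0, 0, 0.5, 12, -32, -2.4, 0, 0, 0, 0.5, 12, -32, -2.4, 0, 0, 0, 0.5, 12, -32, -2.4, 0, 0, 0, 0.5])

```text
time: 11.05
eef_pos: [0.5312, 0.0222, 0.1869]
tcp_rot: [0.997, 0.072, -0.001, -0.001]
contact_force: [-0.2, 0.1, -0.6]
opening: 0.649
finger_force: 42.8
```

Request:
arm_command(series=[8.7, -22.8, 0, 0, 0, 0, 0.5, 8.7, -22.8, 0, 0, 0, 0, 0.5, 8.7, -22.8, 0, 0, 0, 0, 0.5, 8.7, -22.8, 0, 0, 0, 0, 0.5, 8.7, -22.8, 0, 0, 0, 0, 0.5, 8.7, -22.8, 0, 0, 0, 0, 0.5, 8.7, -22.8, 0, 0, 0, 0, 0.5, 8.7, -22.8, 0, 0, 0, 0, 0.5, 8.7, -22.8, 0, 0, 0, 0, 0.5, 8.7, -22.8, 0, 0, 0, 0, 0.5])

```text
time: 11.88
eef_pos: [0.5856, 0.2535, 0.1871]
tcp_rot: [0.998, 0.07, -0.001, 0.0]
contact_force: [0.5, 0.1, -0.6]
opening: 0.649
finger_force: 42.9
```

```bash
python3 - <<'E'
from h import *
c=cam("wrist","w11"); s=telemetry.get_state(); go(.588,.254,.0205,8)
g=cv2.cvtColor(c["im"],cv2.COLOR_BGR2GRAY)
print("expected px",proj(c,[[.588,.254,.046],[.588,.254,.016]]))
m=(g<60).astype(np.uint8); m[:,:285]=0; m[:,345:]=0; m[:165]=0; m[300:]=0
n,l,st,ce=cv2.connectedComponentsWithStats(m)
for i in range(1,n):
    if st[i,4]>25: print(st[i],ce[i],ray(c,ce[i],.046),ray(c,ce[i],.031))
print(blobs(c,(45,80,15),(85,255,255),s["eef_pos"][2]+.004,2000,15))
E
```

```text
shift cm [ 0.25 -0.04 16.7 ] turn z -0.1 yaw now 7.9 tcp [0.5858 0.2534 0.1875] t 11.93
expected px [[318.13949434 181.59864209]
 [318.12950698 175.19748826]]
[ 285  165   60   37 1045] [310.98947368 175.42200957] [[0.59338462 0.26207556]] [[0.59001252 0.26198634]]
[ 285  233   49   67 1660] [307.34036145 264.37891566] [[0.49220442 0.2528253 ]] [[0.48349815 0.2522484 ]]
[(array([322., 243.]), array([585.9, 254.1]), array([ 59.5, 102.2]), np.float32(13.7))]
```

View pics/w11.png

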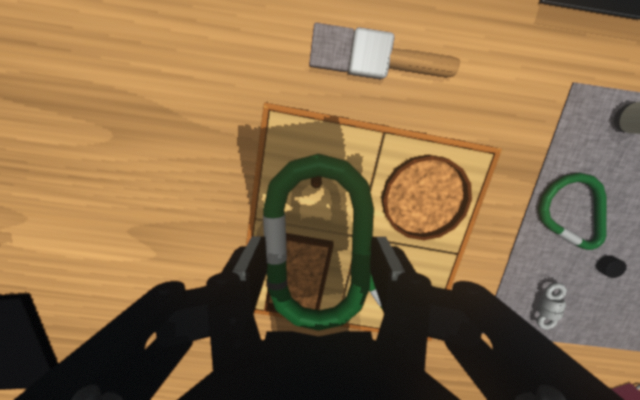

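The dowel is visible at (316,181), very near where I expected it. I'll lower.

Request:
arm_command(series=[0.2, -0.2, 1.5, 0, 0, 0, 0.5, 0.2, -0.2, 4, 0, 0, 0, 0.5, 0.2, -0.2, 7, 0, 0, 0, 0.5, 0.2, -0.2, 10, 0, 0, 0, 0.5, 0.2, -0.2, 12.5, 0, 0, 0, 0.5, 0.2, -0.2, 14.5, 0, 0, 0, 0.5, 0.2, -0.2, 15.8, 0, 0, 0, 0.5, 0.2, -0.2, 16.4, 0, 0, 0, 0.5, 0.2, -0.2, 16.7, 0, 0, 0, 0.5, 0.2, -0.2, 16.7, 0, 0, 0, 0.5])

```text
time: 12.77
eef_pos: [0.5885, 0.2571, 0.0218]
tcp_rot: [0.998, 0.07, 0.001, -0.0]
contact_force: [-0.5, 0.0, -0.3]
opening: 0.652
finger_force: 42.9
```

```bash
python3 - <<'E'
from h import *
go(.588,.255,.0195,8); c=cam("wrist","w12"); s=telemetry.get_state(); print(s["contact_force"],s["opening"])
E
```

```text
shift cm [-0.08  0.2   0.23] turn z 0.0 yaw now 8.0 tcp [0.5885 0.2571 0.0218] t 12.77
[ 0.51040706 -0.52886364 -0.49429494] 0.6480529183697235
```

View pics/w12.png

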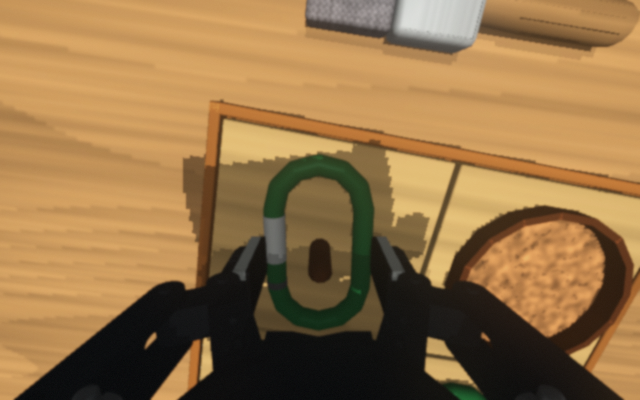

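The dowel is inside the loop, at (320,260). I'll release and lift.

Request:
arm_command(series=[0, 0, 0.1, 0, 0, 0, 0.5, 0, 0, 0.2, 0, 0, 0, 0.5, 0, 0, 0.2, 0, 0, 0, 0.5, 0, 0, 0.2, 0, 0, 0, 0.15, 0, 0, 0.2, 0, 0, 0, 0.15, 0, 0, 0.2, 0, 0, 0, 0.15, 0, 0, 0.2, 0, 0, 0, 0.15, 0, 0, 0.2, 0, 0, 0, 0.15])

```text
time: 13.48
eef_pos: [0.5878, 0.2572, 0.0193]
tcp_rot: [0.998, 0.07, -0.0, -0.0]
contact_force: [0.2, 0.6, 0.4]
opening: 0.852
finger_force: 0.0
```

Request:
arm_command(series=[0, 0, -1, 0, 0, 0, 0.15, 0, 0, -3, 0, 0, 0, 0.15, 0, 0, -6, 0, 0, 0, 0.15, 0, 0, -10, 0, 0, 0, 0.15, 0, 0, -14, 0, 0, 0, 0.15, 0, 0, -16, 0, 0, 0, 0.15, 0, 0, -16, 0, 0, 0, 0.15])

```text
time: 14.07
eef_pos: [0.5917, 0.2583, 0.1884]
tcp_rot: [0.998, 0.07, 0.007, -0.001]
contact_force: [0.9, -0.3, 1.1]
opening: 0.85
finger_force: 0.0
```

```bash
python3 - <<'E'
from h import *
c=cam("wrist","w13"); print(blobs(c,(45,80,15),(85,255,255),.022,400,9))
# swivel & brown boxes: bright low-saturation in the scene
sc=cam("scene"); hsv=cv2.cvtColor(sc["im"],cv2.COLOR_BGR2HSV); m=cv2.inRange(hsv,(0,0,120),(179,45,255)); m[:,:290]=0;m[:,335:]=0;m[:225]=0;m[260:]=0
k=max(cv2.findContours(m,0,1)[0],key=cv2.contourArea); P=ray(sc,k[:,0],.015); print(cv2.minAreaRect((P*1000).astype(np.float32)),k[:,0].min(0),k[:,0].max(0))
go(.46,-.10,.2,0)
E
```

```text
[(array([579., 216.]), array([591.2, -48.5]), array([ 70.9, 101.9]), np.float32(69.5)), (array([321., 182.]), array([588.7, 257.7]), array([54.2, 99.3]), np.float32(8.1))]
((462.49420166015625, -68.1121826171875), (99.5247573852539, 99.9400405883789), 38.28468704223633) [290 225] [334 259]
shift cm [-17.72  33.59  -1.93] turn z 8.0 yaw now 8.0 tcp [0.5884 0.2574 0.1813] t 14.17
```

Request:
arm_command(series=[-17.7, 33.5, -1.5, 0, 0, 0, 0.4, -17.7, 33.5, -1.5, 0, 0, 0, 0.4, -17.7, 33.5, -1.5, 0, 0, 0, 0.4, -17.7, 33.5, -1.5, 0, 0, 0, 0.4, -17.7, 33.5, -1.5, 0, 0, 0, 0.4, -17.7, 33.5, -1.5, 0, 0, 0, 0.4, -17.7, 33.5, -1.5, 0, 0, 0, 0.4, -17.7, 33.5, -1.5, 0, 0, 0, 0.4, -17.7, 33.5, -1.5, 0, 0, 0, 0.4, -17.7, 33.5, -1.5, 0, 0, 0, 0.4])

```text
time: 15.0
eef_pos: [0.4566, -0.1037, 0.1926]
tcp_rot: [0.998, 0.067, -0.002, 0.0]
contact_force: [0.2, 0.2, 0.2]
opening: 0.601
finger_force: 0.0
```

Request:
arm_command(series=[0, 0, 0, 0, 0, 0, 0.4, 0, 0, 0, 0, 0, 0, 0.4, 0, 0, 0, 0, 0, 0, 0.4])

```text
time: 15.25
eef_pos: [0.4592, -0.098, 0.1932]
tcp_rot: [0.997, 0.071, -0.001, -0.001]
contact_force: [0.3, -0.2, -0.1]
opening: 0.604
finger_force: 0.0
```

```bash
cat >> h.py <<'E'
def white(c,p,z=.015,r=60):
    """bright grey blob nearest world point p"""
    u,v=proj(c,[[*p,z]])[0].round().astype(int); hsv=cv2.cvtColor(c["im"],cv2.COLOR_BGR2HSV)
    print("expected px",u,v)
    cv2.imwrite("pics/crop.png",cv2.resize(c["im"][max(v-r,0):v+r,max(u-r,0):u+r],None,fx=4,fy=4))
    return u,v
E
python3 - <<'E'
from h import *
c=cam("wrist","w14"); go(.46,-.072,.1,8)
u,v=white(c,(.46,-.072)); print(cv2.cvtColor(c["im"],cv2.COLOR_BGR2HSV)[v-30:v+31:6,u-30:u+31:6].tolist() and c["im"].shape)
E
```

```text
shift cm [ 0.44 -2.53  9.34] turn z 0.2 yaw now 8.2 tcp [ 0.4594 -0.0978  0.1934] t 15.3
expected px 296 172
(400, 640, 3)
```

View pics/w14.png

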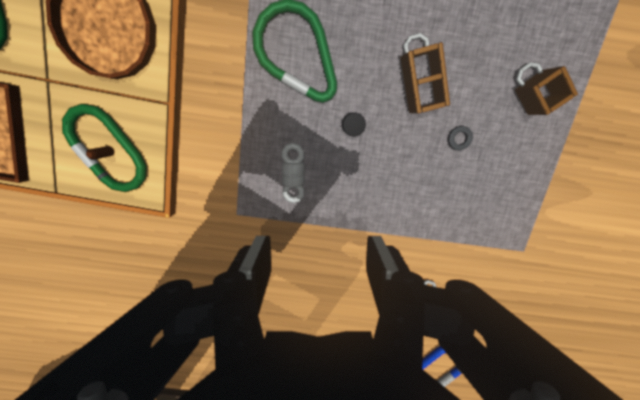

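In this view the swivel's eye rings are at (293,153) and (292,194), the double is at (426,76), and the first oval lies over its dowel.

```bash
python3 - <<'E'
from h import *
c=cam("wrist")
P=ray(c,[(293,153),(292,194)],.0155); print(P, np.linalg.norm(P[0]-P[1])); d=P[0]-P[1]; yaw=np.degrees(np.arctan2(d[1],d[0])); m=P.mean(0); print("swivel",m,yaw); go(*m,.009,yaw)
# double: top rim z=.032
hsv=cv2.cvtColor(c["im"],cv2.COLOR_BGR2HSV); mk=cv2.inRange(hsv,(3,90,15),(20,255,200)); mk[:,:385]=0; mk[:,470:]=0; mk[130:]=0; mk[:25]=0
k=max(cv2.findContours(mk,0,1)[0],key=cv2.contourArea); print("double",cv2.minAreaRect((ray(c,k[:,0],.032)*1000).astype(np.float32)))
C=np.array([(404,48),(442,42),(449,102),(417,112)]); Q=ray(c,C,.032)*1000; print(Q.round(1),Q.mean(0))
# cup from cork blob in scene frame & this one
for n,cc in (("w",c),("s",cam("scene"))):
    h=cv2.cvtColor(cc["im"],cv2.COLOR_BGR2HSV); u,v=proj(cc,[[.58,.133,.016]])[0].astype(int); mm=cv2.inRange(h,(3,90,10),(20,255,150))
    lab=cv2.connectedComponents(mm)[1]; print(n,(u,v))
E
```

```text
[[ 0.48154349 -0.06571016]
 [ 0.43382758 -0.07012631]] 0.04791983730966102
swivel [ 0.45768554 -0.06791823] 5.287709136079077
shift cm [ 0.26 -2.96 18.47] turn z 2.9 yaw now 8.2 tcp [ 0.4596 -0.0978  0.1937] t 15.35
double ((574.5868530273438, -188.42831420898438), (59.76168441772461, 40.16537857055664), 22.594663619995117)
[[ 599.5 -160.8]
 [ 609.7 -195.6]
 [ 557.6 -217. ]
 [ 543.6 -187.3]] [ 577.57354006 -190.17485495]
w (np.int64(105), np.int64(26))
s (np.int64(404), np.int64(213))
```

```bash
python3 - <<'E'
from h import *
c=cam("wrist"); T=vision.read_camera("wrist")["T_tool_cam"]
def old(f,p,yaw):
    y=np.radians(yaw); A=np.array([[np.cos(y),np.sin(y),0],[np.sin(y),-np.cos(y),0],[0,0,-1]])
    return dict(im=cv2.imread(f"pics/{f}.png"),K=c["K"],R=A@T[:3,:3],o=A@T[:3,3]+p)
for f,p,y,box,th in [("w2",(.4553,-.1884,.0007),38.9,(50,5,165,178),185),("w1",(.4595,-.2216,.2502),38,(195,60,250,125),150),("w3",(.4569,-.1876,.1429),39.1,(185,65,250,145),150)]:
    k=old(f,np.array(p),y); x0,y0,x1,y1=box; h=cv2.cvtColor(k["im"],cv2.COLOR_BGR2HSV)
    m=np.zeros(h.shape[:2],np.uint8); m[y0:y1,x0:x1]=cv2.inRange(h,(0,0,th),(179,40,255))[y0:y1,x0:x1]; m=cv2.morphologyEx(m,cv2.MORPH_CLOSE,np.ones((9,9)))
    q=max(cv2.findContours(m,0,1)[0],key=cv2.contourArea)[:,0]; P=(ray(k,q,.015)*1000).astype(np.float32); print(f,q.min(0),q.max(0),cv2.minAreaRect(P))
k=old("w2",np.array((.4553,-.1884,.0007)),38.9); print(ray(k,[(121,46),(86,143)],.015))
E
```

```text
w2 [50  5] [164 167] ((460.0049743652344, -67.57426452636719), (77.6259536743164, 44.603858947753906), 23.96060562133789)
w1 [203  67] [237 114] ((458.79034423828125, -67.55372619628906), (66.17472076416016, 22.84439468383789), 7.201503276824951)
w3 [185  65] [249 123] ((465.87506103515625, -62.495750427246094), (48.969085693359375, 62.17988204956055), 39.068546295166016)
[[ 0.48064381 -0.06458656]
 [ 0.43560355 -0.07099977]]
```

Request:
arm_command(series=[0.3, -3, 3, 0, 0, 0, 0.4, 0.3, -3, 6, 0, 0, 0, 0.4, 0.3, -3, 9, 0, 0, 0, 0.4, 0.3, -3, 12, 0, 0, 0, 0.4, 0.3, -3, 15, 0, 0, 0, 0.4, 0.3, -3, 17, 0, 0, 0, 0.4, 0.3, -3, 18, 0, 0, 0, 0.4, 0.3, -3, 18.3, 0, 0, 0, 0.4, 0.3, -3, 18.3, 0, 0, 0, 0.4, 0.3, -3, 18.3, 0, 0, 0, 0.4])

```text
time: 16.33
eef_pos: [0.4595, -0.0694, 0.0126]
tcp_rot: [0.998, 0.07, 0.001, 0.001]
contact_force: [0.2, -0.2, -0.7]
opening: 0.601
finger_force: 0.0
```

```bash
python3 - <<'E'
from h import *
go(.4585,-.0677,.010,7.8); c=cam("wrist","w15"); print(proj(c,[[.4585,-.0677,.028]]),telemetry.get_state()["contact_force"])
E
```

```text
shift cm [-0.08 -0.18  0.26] turn z 0.3 yaw now 8.1 tcp [ 0.4595 -0.0694  0.0126] t 16.33
[[314.91866944 262.40446325]] [ 0.30462304 -1.12885578  0.93798334]
```

View pics/w15.png

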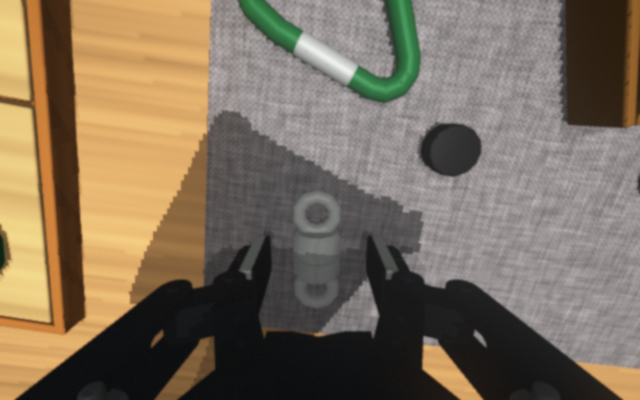

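The barrel lies between the pads and lined up with them, at (317,255). I'll close and lift.

Request:
arm_command(series=[0, -0.1, 0.2, 0, 0, 0, 0.4, 0, -0.1, 0.2, 0, 0, 0, 0.85, 0, -0.1, 0.2, 0, 0, 0, 0.85, 0, -0.1, 0.2, 0, 0, 0, 0.85, 0, -0.1, 0.2, 0, 0, 0, 0.85, 0, -0.1, 0.2, 0, 0, 0, 0.85, 0, -0.1, 0.2, 0, 0, 0, 0.85, 0, -0.1, 0.2, 0, 0, 0, 0.85])

```text
time: 17.05
eef_pos: [0.4588, -0.0684, 0.0101]
tcp_rot: [0.998, 0.07, 0.001, 0.0]
contact_force: [-0.5, 0.8, 5.5]
opening: 0.29
finger_force: 40.3
```

Request:
arm_command(series=[0, 0, -1, 0, 0, 0, 0.85, 0, 0, -3, 0, 0, 0, 0.85, 0, 0, -6, 0, 0, 0, 0.85, 0, 0, -10, 0, 0, 0, 0.85, 0, 0, -13, 0, 0, 0, 0.85, 0, 0, -13, 0, 0, 0, 0.85])

```text
time: 17.55
eef_pos: [0.462, -0.0695, 0.1465]
tcp_rot: [0.998, 0.07, 0.006, 0.003]
contact_force: [1.4, -0.7, -0.3]
opening: 0.292
finger_force: 39.6
```

```bash
python3 - <<'E'
from h import *
go(.583,.134,.15,8)
E
```

```text
shift cm [ 14.83 -18.45  -0.3 ] turn z 0.1 yaw now 8.1 tcp [ 0.462  -0.0695  0.1465] t 17.55
```

Request:
arm_command(series=[14.8, -18.4, 0, 0, 0, 0, 0.85, 14.8, -18.4, 0, 0, 0, 0, 0.85, 14.8, -18.4, 0, 0, 0, 0, 0.85, 14.8, -18.4, 0, 0, 0, 0, 0.85, 14.8, -18.4, 0, 0, 0, 0, 0.85, 14.8, -18.4, 0, 0, 0, 0, 0.85, 14.8, -18.4, 0, 0, 0, 0, 0.85, 14.8, -18.4, 0, 0, 0, 0, 0.85, 14.8, -18.4, 0, 0, 0, 0, 0.85, 14.8, -18.4, 0, 0, 0, 0, 0.85])

```text
time: 18.38
eef_pos: [0.5778, 0.1338, 0.1384]
tcp_rot: [0.998, 0.07, -0.001, 0.0]
contact_force: [0.8, 0.1, -2.0]
opening: 0.295
finger_force: 39.8
```

```bash
python3 - <<'E'
from h import *
c=cam("wrist","w16"); go(.5815,.132,.030,8)
hsv=cv2.cvtColor(c["im"],cv2.COLOR_BGR2HSV)
u=proj(c,[[.581,.1315,.02]])[0]; print(u)
t=np.linspace(0,2*np.pi,200)
# ring wall: darkest along radial lines (top of wall z=.028), sampled from the image
g=cv2.GaussianBlur(hsv[...,2],(3,3),0).astype(float); s_=hsv[...,1].astype(float)
pts=[]
for a in t:
    r=np.arange(.038,.056,.0005); p=np.c_[.581+r*np.cos(a),.1315+r*np.sin(a),np.full(len(r),.028)]
    q=proj(c,p).round().astype(int)
    if (q[:,0]<0).any() or (q[:,0]>639).any() or (q[:,1]<0).any() or (q[:,1]>225).any(): continue
    # outer edge: strongest dark->bright step outward
    v=g[q[:,1],q[:,0]]; d=v[6:]-v[:-6]; i=d.argmax()
    if d[i]>40: pts.append(p[i+3,:2])
pts=np.array(pts,np.float32)*1000; print(len(pts)); 
A=np.c_[2*pts,np.ones(len(pts))]; x=np.linalg.lstsq(A,(pts**2).sum(1),rcond=None)[0]; rad=np.sqrt(x[2]+x[0]**2+x[1]**2)
e=abs(np.hypot(*(pts-x[:2]).T)-rad); pts=pts[e<3]; A=np.c_[2*pts,np.ones(len(pts))]; x=np.linalg.lstsq(A,(pts**2).sum(1),rcond=None)[0]
print("cup",x[:2],np.sqrt(x[2]+x[0]**2+x[1]**2),len(pts))
E
```

```text
shift cm [ 0.34  0.21 10.87] turn z -0.0 yaw now 8.0 tcp [0.578  0.1336 0.1387] t 18.43
[321.20369176 186.91247089]
145
cup [581.28506837 131.46588366] 48.208700975611094 139
```

The ring fit gives the cup centre at (581.3,131.5) with a radius of 48.2, against 48 given. I'll lower.

Request:
arm_command(series=[0.3, 0.25, 1.5, 0, 0, 0, 0.85, 0.3, 0.25, 4, 0, 0, 0, 0.85, 0.3, 0.25, 6.5, 0, 0, 0, 0.85, 0.3, 0.25, 8.5, 0, 0, 0, 0.85, 0.3, 0.25, 10, 0, 0, 0, 0.85, 0.3, 0.25, 10.8, 0, 0, 0, 0.85, 0.3, 0.25, 11.2, 0, 0, 0, 0.85, 0.3, 0.25, 11.2, 0, 0, 0, 0.85, 0.3, 0.25, 11.2, 0, 0, 0, 0.85])

```text
time: 19.18
eef_pos: [0.5829, 0.1324, 0.0284]
tcp_rot: [0.998, 0.07, 0.001, 0.0]
contact_force: [-0.2, 0.5, -0.7]
opening: 0.294
finger_force: 39.8
```

Request:
arm_command(series=[0, 0, 0.05, 0, 0, 0, 0.85, 0, 0, 0.1, 0, 0, 0, 0.85, 0, 0, 0.1, 0, 0, 0, 0.85])

```text
time: 19.43
eef_pos: [0.5828, 0.1328, 0.0273]
tcp_rot: [0.998, 0.07, 0.001, 0.0]
contact_force: [-0.3, 0.4, -2.2]
opening: 0.291
finger_force: 39.8
```

```bash
python3 - <<'E'
from h import *
go(.5813,.1315,.0248,8)
E
```

```text
shift cm [-0.17  0.11  0.25] turn z 0.0 yaw now 8.0 tcp [0.5828 0.1328 0.0273] t 19.43
```

Request:
arm_command(series=[-0.1, 0.1, 0.05, 0, 0, 0, 0.85, -0.1, 0.1, 0.1, 0, 0, 0, 0.85, -0.1, 0.1, 0.15, 0, 0, 0, 0.85, -0.1, 0.1, 0.2, 0, 0, 0, 0.85, -0.1, 0.1, 0.2, 0, 0, 0, 0.85])

```text
time: 19.85
eef_pos: [0.5814, 0.1316, 0.0243]
tcp_rot: [0.998, 0.07, -0.0, -0.0]
contact_force: [0.2, 0.3, -1.1]
opening: 0.291
finger_force: 39.9
```

Request:
arm_command(series=[0, 0, 0, 0, 0, 0, 0.5, 0, 0, 0, 0, 0, 0, 0.5, 0, 0, 0, 0, 0, 0, 0.5, 0, 0, 0, 0, 0, 0, 0.5, 0, 0, -1, 0, 0, 0, 0.5, 0, 0, -3, 0, 0, 0, 0.5, 0, 0, -6, 0, 0, 0, 0.5, 0, 0, -10, 0, 0, 0, 0.5, 0, 0, -14, 0, 0, 0, 0.5, 0, 0, -14, 0, 0, 0, 0.5])

```text
time: 20.68
eef_pos: [0.587, 0.132, 0.1758]
tcp_rot: [0.997, 0.07, 0.009, 0.0]
contact_force: [1.3, -0.1, 1.5]
opening: 0.5
finger_force: 0.0
```

```bash
python3 - <<'E'
from h import *
c=cam("wrist","w17"); hsv=cv2.cvtColor(c["im"],cv2.COLOR_BGR2HSV)
t=np.linspace(0,2*np.pi,60); q=proj(c,np.c_[.5813+.042*np.cos(t),.1315+.042*np.sin(t),np.full(60,.016)]).astype(np.int32)
m=np.zeros(hsv.shape[:2],np.uint8); cv2.fillPoly(m,[q],255); m&=cv2.inRange(hsv,(0,0,0),(179,70,255)); m=cv2.morphologyEx(m,cv2.MORPH_CLOSE,np.ones((7,7)))
k=max(cv2.findContours(m,0,1)[0],key=cv2.contourArea); print("swivel",cv2.minAreaRect((ray(c,k[:,0],.030)*1000).astype(np.float32)))
go(.577,-.19,.18,23)
E
```

```text
swivel ((580.103759765625, 131.70855712890625), (69.36557006835938, 24.050254821777344), 8.600090026855469)
shift cm [-5.32 31.76 -0.83] turn z -14.9 yaw now 8.1 tcp [0.5853 0.1319 0.172 ] t 20.73
```

The swivel is at (580.1,131.7), centred in the cup. The double is next.

Request:
arm_command(series=[-5.3, 31.7, -0.8, 0, 0, -15, 0.3, -5.3, 31.7, -0.8, 0, 0, -15, 0.3, -5.3, 31.7, -0.8, 0, 0, -15, 0.3, -5.3, 31.7, -0.8, 0, 0, -15, 0.3, -5.3, 31.7, -0.8, 0, 0, -15, 0.3, -5.3, 31.7, -0.8, 0, 0, -15, 0.3, -5.3, 31.7, -0.8, 0, 0, -15, 0.3, -5.3, 31.7, -0.8, 0, 0, -15, 0.3, -5.3, 31.7, -0.8, 0, 0, -15, 0.3, -5.3, 31.7, -0.8, 0, 0, -15, 0.3])

```text
time: 21.57
eef_pos: [0.5726, -0.1913, 0.1717]
tcp_rot: [0.98, 0.198, -0.0, -0.001]
contact_force: [0.4, 0.2, 0.0]
opening: 0.702
finger_force: 0.0
```

```bash
python3 - <<'E'
from h import *
c=cam("wrist","w18"); hsv=cv2.cvtColor(c["im"],cv2.COLOR_BGR2HSV)
for sl in (cv2.inRange(hsv,(3,100,15),(20,255,255)),):
    u,v=proj(c,[[.577,-.19,.032]])[0].astype(int); m=np.zeros_like(sl); m[v-70:v+70,u-70:u+70]=sl[v-70:v+70,u-70:u+70]
    k=max(cv2.findContours(m,0,1)[0],key=cv2.contourArea); print((u,v),k[:,0].min(0),k[:,0].max(0)); print("double top",cv2.minAreaRect((ray(c,k[:,0],.032)*1000).astype(np.float32)))
    m2=cv2.inRange(hsv,(3,100,110),(20,255,255))&m; k=max(cv2.findContours(m2,0,1)[0],key=cv2.contourArea); print("rim bright",cv2.minAreaRect((ray(c,k[:,0],.032)*1000).astype(np.float32)))
g=go(.577,-.19,.0175,22.6)
cv2.imwrite("pics/crop.png",cv2.resize(c["im"][v-80:v+80,u-100:u+100],None,fx=4,fy=4))
E
```

```text
(np.int64(319), np.int64(180)) [304 150] [336 209]
double top ((577.2131958007812, -191.0258331298828), (61.3742790222168, 32.69336700439453), 21.98647689819336)
rim bright ((555.79248046875, -214.47996520996094), (4.681296348571777, 9.069765090942383), 60.06287384033203)
shift cm [ 0.41  0.22 15.4 ] turn z 0.3 yaw now 22.9 tcp [ 0.5726 -0.1898  0.1715] t 21.62
```

View pics/crop.png

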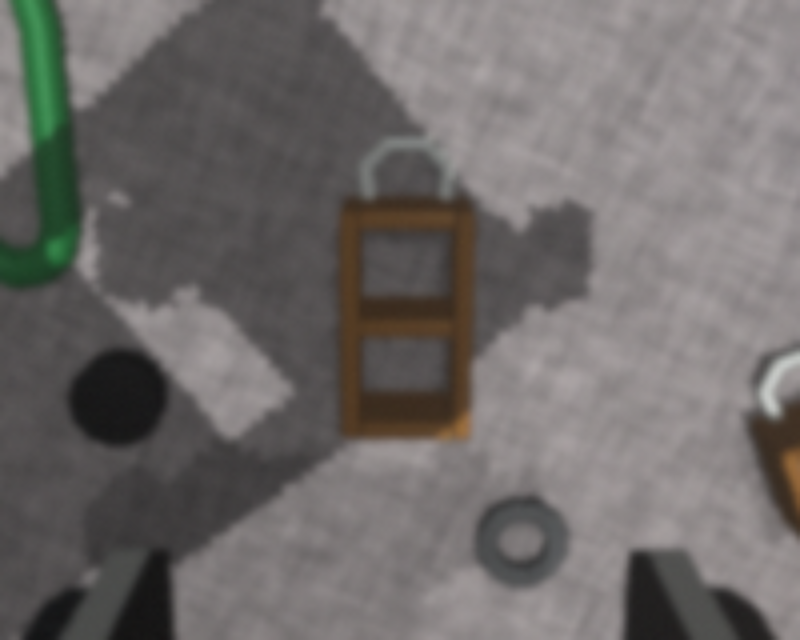

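The crop shows the double's two slots, with the wire loop towards the tool's +x. It is aligned with the tool and has free space on both sides.

Request:
arm_command(series=[0.4, 0.3, 2, 0, 0, 0.5, 0.3, 0.4, 0.3, 5, 0, 0, 0.5, 0.3, 0.4, 0.3, 8, 0, 0, 0.5, 0.3, 0.4, 0.3, 11, 0, 0, 0.5, 0.3, 0.4, 0.3, 13.5, 0, 0, 0.5, 0.3, 0.4, 0.3, 14.8, 0, 0, 0.5, 0.3, 0.4, 0.3, 15.3, 0, 0, 0.5, 0.3, 0.4, 0.3, 15.3, 0, 0, 0.5, 0.3, 0.4, 0.3, 15.3, 0, 0, 0.5, 0.3])

```text
time: 22.37
eef_pos: [0.5792, -0.1907, 0.0206]
tcp_rot: [0.981, 0.196, 0.001, 0.001]
contact_force: [0.2, -0.2, -0.1]
opening: 0.697
finger_force: 0.0
```

Request:
arm_command(series=[0, 0, 0.1, 0, 0, 0, 0.8, 0, 0, 0.1, 0, 0, 0, 0.8, 0, 0, 0.1, 0, 0, 0, 0.8, 0, 0, 0.1, 0, 0, 0, 0.8, 0, 0, 0.1, 0, 0, 0, 0.8, 0, 0, 0.1, 0, 0, 0, 0.8, 0, 0, 0.1, 0, 0, 0, 0.8])

```text
time: 22.95
eef_pos: [0.5795, -0.1916, 0.0204]
tcp_rot: [0.981, 0.195, 0.001, 0.001]
contact_force: [0.3, 0.9, 6.4]
opening: 0.384
finger_force: 41.0
```

Request:
arm_command(series=[0, 0, -1, 0, 0, 0, 0.8, 0, 0, -3, 0, 0, 0, 0.8, 0, 0, -6, 0, 0, 0, 0.8, 0, 0, -10, 0, 0, 0, 0.8, 0, 0, -13, 0, 0, 0, 0.8, 0, 0, -15, 0, 0, 0, 0.8, 0, 0, -15, 0, 0, 0, 0.8])

```text
time: 23.53
eef_pos: [0.5808, -0.1923, 0.1751]
tcp_rot: [0.981, 0.195, 0.004, 0.003]
contact_force: [1.6, -0.6, 0.4]
opening: 0.384
finger_force: 40.3
```

```bash
python3 - <<'E'
from h import *
go(.46,.261,.17,-2.7)
E
```

```text
shift cm [  6.22 -46.51   0.16] turn z 25.2 yaw now 22.5 tcp [ 0.5808 -0.1923  0.1751] t 23.53
```

Request:
arm_command(series=[6, -30, 0, 0, 0, 25.2, 0.8, 6, -30, 0, 0, 0, 25.2, 0.8, 6, -30, 0, 0, 0, 25.2, 0.8, 6, -30, 0, 0, 0, 25.2, 0.8, 6, -30, 0, 0, 0, 25.2, 0.8, 6, -30, 0, 0, 0, 25.2, 0.8, 6, -30, 0, 0, 0, 25.2, 0.8, 6, -30, 0, 0, 0, 25.2, 0.8, 6, -30, 0, 0, 0, 25.2, 0.8, 6, -30, 0, 0, 0, 25.2, 0.8])

```text
time: 24.37
eef_pos: [0.5173, 0.1098, 0.1669]
tcp_rot: [1.0, -0.022, -0.001, 0.0]
contact_force: [-0.3, -0.6, -0.1]
opening: 0.388
finger_force: 40.4
```

```bash
python3 - <<'E'
from h import *
go(.456,.262,.15,-2.7)
E
```

```text
shift cm [ -6.79 -14.93   1.7 ] turn z 0.2 yaw now -2.5 tcp [0.5173 0.1098 0.1669] t 24.37
```

Request:
arm_command(series=[-6.8, -15, 0, 0, 0, 0.2, 0.8, -6.8, -15, 0, 0, 0, 0.2, 0.8, -6.8, -15, 0, 0, 0, 0.2, 0.8, -6.8, -15, 0, 0, 0, 0.2, 0.8, -6.8, -15, 0, 0, 0, 0.2, 0.8, -6.8, -15, 0, 0, 0, 0.2, 0.8, -6.8, -15, 0, 0, 0, 0.2, 0.8, -6.8, -15, 0, 0, 0, 0.2, 0.8])

```text
time: 25.03
eef_pos: [0.4583, 0.2606, 0.1679]
tcp_rot: [1.0, -0.026, -0.0, 0.0]
contact_force: [-0.0, -0.5, -1.5]
opening: 0.386
finger_force: 40.5
```

```bash
python3 - <<'E'
from h import *
c=cam("wrist","w19"); go(.456,.262,.0375,-2.7)
# bay outer wall corners: project predicted outer rectangle at z .028 and test edges by dark-wall pixels visible
hsv=cv2.cvtColor(c["im"],cv2.COLOR_BGR2HSV); g=cv2.GaussianBlur(hsv[...,2],(3,3),0).astype(float)
y=np.radians(-2.7); X=np.array([np.cos(y),np.sin(y)]); Y=np.array([-np.sin(y),np.cos(y)]); b=np.array([.4618,.2617])
def edge(axis,sgn,half,oth,orng):
    out=[]
    for o in orng:
        r=np.arange(half-.012,half+.012,.0005); p=np.c_[b+np.outer(sgn*r,axis)+o*oth,np.full(len(r),.028)]; q=proj(c,p).round().astype(int)
        if (q<0).any() or (q[:,0]>639).any() or (q[:,1]>399).any(): continue
        v=g[q[:,1],q[:,0]]; d=v[6:]-v[:-6]; i=d.argmax()
        if d[i]>30: out.append(r[i+3])
    print(sgn,half,len(out),np.round(np.median(out)*1000,1) if out else None, np.round(np.std(out)*1000,1) if out else None)
o=np.linspace(-.03,.03,25); edge(X,1,.052,Y,o); edge(X,-1,.052,Y,o)
o=np.linspace(-.045,.045,30); edge(Y,1,.034,X,o); edge(Y,-1,.034,X,o)
m=cv2.inRange(hsv,(3,90,15),(20,255,255))
print(proj(c,[[.456,.262,.03]]))
E
```

```text
shift cm [-0.24 -0.14 13.06] turn z -0.3 yaw now -3.0 tcp [0.4583 0.2605 0.1681] t 25.08
1 0.052 25 52.0 1.3
-1 0.052 0 None None
1 0.034 30 34.0 0.6
-1 0.034 30 34.0 3.6
[[316.94282348 187.15602033]]
```

The measured bay edges (52.0, 34.0 and 34.0 mm) match the prediction. I'll lower.

Request:
arm_command(series=[-0.2, -0.1, 2, 0, 0, 0, 0.8, -0.2, -0.1, 5, 0, 0, 0, 0.8, -0.2, -0.1, 8, 0, 0, 0, 0.8, -0.2, -0.1, 10, 0, 0, 0, 0.8, -0.2, -0.1, 11.5, 0, 0, 0, 0.8, -0.2, -0.1, 12.5, 0, 0, 0, 0.8, -0.2, -0.1, 13, 0, 0, 0, 0.8, -0.2, -0.1, 13, 0, 0, 0, 0.8, -0.2, -0.1, 13, 0, 0, 0, 0.8])

```text
time: 25.83
eef_pos: [0.4565, 0.2631, 0.039]
tcp_rot: [1.0, -0.025, 0.001, -0.0]
contact_force: [0.4, 0.4, -0.5]
opening: 0.379
finger_force: 40.4
```

```bash
python3 - <<'E'
from h import *
go(.456,.262,.035,-2.7); print(telemetry.get_state()["contact_force"])
E
```

```text
shift cm [-0.04  0.11  0.4 ] turn z -0.2 yaw now -2.9 tcp [0.4565 0.2631 0.039 ] t 25.83
[ 0.43889678  0.40626943 -0.52319143]
```

Request:
arm_command(series=[0, 0.1, 0.1, 0, 0, 0, 0.8, 0, 0.1, 0.2, 0, 0, 0, 0.8, 0, 0.1, 0.3, 0, 0, 0, 0.8, 0, 0.1, 0.35, 0, 0, 0, 0.8, 0, 0.1, 0.4, 0, 0, 0, 0.8, 0, 0.1, 0.4, 0, 0, 0, 0.8])

```text
time: 26.33
eef_pos: [0.4556, 0.2624, 0.0345]
tcp_rot: [1.0, -0.025, 0.0, -0.0]
contact_force: [-0.2, 0.0, -0.7]
opening: 0.383
finger_force: 40.5
```

Request:
arm_command(series=[0, 0, 0.05, 0, 0, 0, 0.8, 0, 0, 0.1, 0, 0, 0, 0.8, 0, 0, 0.1, 0, 0, 0, 0.8])

```text
time: 26.58
eef_pos: [0.4556, 0.2624, 0.0344]
tcp_rot: [1.0, -0.025, -0.0, 0.0]
contact_force: [-3.1, -0.7, 6.5]
opening: 0.387
finger_force: 41.2
```

Request:
arm_command(series=[0, 0, 0, 0, 0, 0, 0.45, 0, 0, 0, 0, 0, 0, 0.45, 0, 0, 0, 0, 0, 0, 0.45, 0, 0, 0, 0, 0, 0, 0.45, 0, 0, -1, 0, 0, 0, 0.45, 0, 0, -3, 0, 0, 0, 0.45, 0, 0, -6, 0, 0, 0, 0.45, 0, 0, -10, 0, 0, 0, 0.45, 0, 0, -13, 0, 0, 0, 0.45, 0, 0, -15, 0, 0, 0, 0.45])

```text
time: 27.42
eef_pos: [0.457, 0.2628, 0.1882]
tcp_rot: [1.0, -0.025, 0.003, -0.001]
contact_force: [0.6, 0.1, -0.3]
opening: 0.548
finger_force: 0.0
```

```bash
python3 - <<'E'
from h import *
c=cam("wrist","w20"); hsv=cv2.cvtColor(c["im"],cv2.COLOR_BGR2HSV)
u,v=proj(c,[[.4618,.2617,.03]])[0].astype(int); print(u,v)
sc=cam("scene"); a=cv2.resize(sc["im"][140:250,315:475],(480,330),interpolation=cv2.INTER_CUBIC)
b=cv2.resize(c["im"][max(0,v-110):v+110,u-110:u+110],(310,330)); cv2.imwrite("pics/last.png",np.hstack([a,b]))
print(blobs(c,(45,80,15),(85,255,255),.022,400,9)); go(.456,.262,.17,-2.7)
E
```

```text
319 176
[(array([434., 172.]), array([457.2, 136.6]), array([ 55.1, 101.6]), np.float32(40.0)), (array([598.,  34.]), array([584.5, -15.3]), array([33.1, 66. ]), np.float32(12.3)), (array([320.,  46.]), array([586.4, 257.2]), array([55.3, 95.4]), np.float32(7.6))]
shift cm [-0.25  0.15  1.92] turn z -0.2 yaw now -2.9 tcp [0.4584 0.2633 0.1893] t 27.52
```

Request:
arm_command(series=[0, 0, -3, 0, 0, 0, 0.45, 0, 0, -6, 0, 0, 0, 0.45, 0, 0, -6, 0, 0, 0, 0.45, 0, 0, -6, 0, 0, 0, 0.45])

```text
time: 27.85
eef_pos: [0.4561, 0.2625, 0.2446]
tcp_rot: [1.0, -0.025, 0.001, -0.001]
contact_force: [0.1, -0.1, -0.9]
opening: 0.552
finger_force: 0.0
```

I've used up my picture views, so I'll check the double numerically.

```bash
python3 - <<'E'
from h import *
c=cam("wrist"); hsv=cv2.cvtColor(c["im"],cv2.COLOR_BGR2HSV)
y=np.radians(-2.7); X=np.array([np.cos(y),np.sin(y)]); Y=np.array([-np.sin(y),np.cos(y)]); b=np.array([.4618,.2617])
q=proj(c,np.array([[*(b+i*.045*X+j*.027*Y),.028] for i,j in((1,1),(1,-1),(-1,-1),(-1,1))])).astype(np.int32)
m=np.zeros(hsv.shape[:2],np.uint8); cv2.fillPoly(m,[q],255)
ins=hsv[m>0]; print(np.percentile(ins[:,2],[5,25,50,75,95]),cv2.threshold(ins[:,2].copy(),0,255,cv2.THRESH_OTSU)[0])
th=cv2.threshold(ins[:,2].copy(),0,255,cv2.THRESH_OTSU)[0]
d=((hsv[...,2]<th)&(m>0)).astype(np.uint8)
for k in sorted(cv2.findContours(d,0,1)[0],key=cv2.contourArea)[-2:]: print(cv2.contourArea(k),cv2.minAreaRect((ray(c,k[:,0],.046)*1000).astype(np.float32)))
# image as coarse text, tool frame is aligned with the bay
x0,y0=q.min(0)-6; x1,y1=q.max(0)+6
for r in range(y0,y1,3): print("".join("#" if hsv[r,x,2]<th else ("w" if hsv[r,x,1]<70 else ".") for x in range(x0,x1,2)))
E
```

```text
[ 63.  83. 100. 113. 182.] 133.0
0.0 ((424.4123229980469, 289.73236083984375), (0.0, 0.0), 0.0)
2688.0 ((465.7623596191406, 262.38543701171875), (52.567935943603516, 85.3340835571289), 87.13082122802734)
...###############..........
############################
####################.......#
####################.......#
####################.......#
#####################.....##
#####################.....##
######################....##
#######################...##
#######################...##
############################
############################
############################
############################
############################
############################
############################
############################
############################
#############......#########
###########........#########
.#########.........#########
..##....####..#...###.######
..##....####################
..##....####################
..##....####################
..##########################
..##########################
```

The gripper's shadow spoils that check. I'll move clear and repeat it.

Request:
arm_command(series=[2, 34, 0, 0, 0, 0, 0.45, 2, 34, 0, 0, 0, 0, 0.45, 2, 34, 0, 0, 0, 0, 0.45, 2, 34, 0, 0, 0, 0, 0.45, 2, 34, 0, 0, 0, 0, 0.45, 2, 34, 0, 0, 0, 0, 0.45, 2, 34, 0, 0, 0, 0, 0.45, 2, 34, 0, 0, 0, 0, 0.45, 2, 34, 0, 0, 0, 0, 0.45, 2, 34, 0, 0, 0, 0, 0.45])

```text
time: 28.73
eef_pos: [0.4574, -0.0802, 0.241]
tcp_rot: [1.0, -0.027, -0.002, -0.001]
contact_force: [0.7, 0.6, -0.2]
opening: 0.549
finger_force: 0.0
```

```bash
python3 - <<'E'
from h import *
y=np.radians(-2.7); X=np.array([np.cos(y),np.sin(y)]); Y=np.array([-np.sin(y),np.cos(y)]); b=np.array([.4618,.2617])
for n in ("wrist","scene"):
    c=cam(n); hsv=cv2.cvtColor(c["im"],cv2.COLOR_BGR2HSV)
    print(n,proj(c,[[*b,.03]]))
    f=lambda i,j,z: proj(c,[[*(b+i*X+j*Y),z]])[0].round().astype(int)
    # V on a grid at device-top height, x forward downwards list; expected tube x -38..22, y +-17
    z=.046
    for i in np.arange(.048,-.05,-.004):
        row=""
        for j in np.arange(.034,-.035,-.003):
            u,v=f(i,j,z); row+=" ... " if not(0<=u<640 and 0<=v<400) else "%4d"%hsv[v,u,2]
        print("%4d"%round(i*1000),row)
E
```

```text
wrist [[ 50.15809973 181.08155071]]
  48  ...  144 183 204 205 204 150  81  34  34  34 130 163 152 150 157 142 150 155 158 175 165 136
  44  ...  155 173 193 194 193 143  60  27  27  29 122 164 175 165 202 201 194 179 183 196 184 168
  40  177 163 174 205 206 197 146  60  28  27  27 131 187 207 185 210 204 181 180 182 169 142 152
  36  176 163 184 217 216 214 165  63  28  24  27 115 172 202 196 182 180 126 118 144 162 171 108
  32  176 140 180 210 211 207 160  65  27  24  27 127 166 191 185 172 122  94 156 166 163 173 167
  28  178 148 169 207 207 206 167  70  32  25  27 124 174 195 185 174 105  97 134 162 168 177 164
  24  179 149 171 206 205 203 163  66  29  28  30 107 127  99  73  70  51  47  46  50  48  78  62
  20  178 146 162 194 195 188 137  91  98  99  99  99 100 100  98  82  85  55  44  39  36  39  41
  16  183 148 160 211 207 191 138 101  97  98  97  98  98  94  96  96 119  55  41  37  37  40  40
  12  182 147 162 215 216 204 147  83  43  40  36  37  39  39  40  85 118  53  39  41  41  41  39
   8  180 152 168 219 220 206 145  81  45  40  37  37  38  39  39  89 118  81  43 
[... 3173 characters left out ...]
77  70  70  69
 -24  211 198 198 204 221 228 217 141 141  73  68  68  68  67  75  79 125 125  88  77  70  73  72
 -28  203 199 192 192 221 221 193 162 113  89  71  71  69  72  73  95 109 109 109  73  73  71  73
 -32  209 210 194 191 202 197 197 137 116  76  83  79  79  77  97  85 125 127  76  76  70  65  68
 -36  217 206 198 186 186 204 158 158 116 131 110 138 132 132 119 126 120 116  92  72  73  70  89
 -40  216 211 196 182 177 177 168 159 129 131 133 138 125 127 127 123 125 106 119 117 117 105 101
 -44  215 207 207 174 185 187 187 174 189 159 189 179 179 183 173 173 154 186 152 184 179 179 166
 -48  215 215 201 201 196 203 193 203 204 204 187 193 194 204 205 206 195 192 201 196 205 207 207
```

At the z = 46 mm plane the rim bars show at x ≈ +18, −8 and −36 mm and y ≈ ±15 mm. The double is therefore upright on the bay floor, where intended.

```bash
python3 -c "
from plant import ctrl
print(ctrl.sign_off())"
```

```text
the job is handed in; nothing more can be done
None
```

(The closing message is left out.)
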